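# Show the base of the square lipstick to the phone camera

## Robot

A 7-joint arm with a two-finger parallel gripper is mounted at the origin on the work surface. World frame = base frame: x ahead of the robot, y to its left, z up, the work surface at z = 0. Lengths are in m, angles in rad, forces in N, time in s.
With the tool pointing down it reaches from about 0.4 to 0.85 m from the base axis. Payload 4.5 kg.
Tool frame: the origin (TCP) lies midway between the tips of the shut fingers; the grasp point (between the pads) lies 19 mm behind it (r.grip_point_offset is the distance from the TCP to the grasp point, in m); z points along the fingers, y is the line along which they close (so a half turn about z gives the same grasp; the last joint's range is limited). The gripper opens to 88 mm and grips with 3 to 60 N. Pads are 18 mm wide; open, the fingers measure 123 mm over their backs; the gripper's body (75 mm by 187 mm) begins 45 mm behind the grasp point.
Start: joints at [1.353, 0.689, -0.195, 1.565, 0.157, 0.902, -0.215], TCP at [0.156, -0.605, 0.239] pointing down, gripper open.
Joint ranges: [-3.01, 3.01], [-0.46, 2.08], [-1.47, 1.51], [0.13, 2.56], [-1, 4.14], [0.04, 2.09], [-2.66, 2.66]. Speed limits (rad/s): [2.57, 2.57, 3.14, 3.14, 3.14, 3.14, 3.14].

## Interface

Orientations are given as a unit quaternion [x, y, z, w].
In Python, from plant import r, optics gives the robot as it stands.
- The arm moves only by the shell command python3 -m pendant 'ROWS' [OPENING] [FORCE]. ROWS is JSON, a list of rows, each a list of 6 numbers: the shift along the tool's x, y, z as a fraction of full scale, then the turn, a rotation vector about the tool's x, y, z as a fraction of full scale. A call has 1 to 5 rows; each row shifts and turns the commanded pose from where the row before left it, along the tool's axes as they then stand; what a row does not reach is not made up. Full scale, the value 1, is 0.025 m for a shift and pi rad for a turn. A row lasts 1/12 s, in which the tool goes at most 41.7 mm and 7.16 degrees, less where a joint would pass 70% of its speed; a pose out of reach is approached as far as the arm can. A call with a number of a shift or a turn outside -1 to 1 is refused whole. A call with a gripper value outside its range is refused whole. OPENING is the opening, from -1 (shut) to 1 (fully open), set as the call begins (- or left out, the last holds). The fingers move at their own pace and stop on an object; FORCE is the grip in N (left out, the last holds). Time passes only in rows, so rows that do not move let the fingers close. It gives the time, the measured TCP pose, the force, the opening and the grip force at its end, in the units of the state.
- r.get_state(): the state, without advancing time (a new reading comes with each control period).
- optics.snapshot(name): name is "scene" or "top"; returns (picture, depth): 480x640x3 uint8, blue, green, red; 480x640 float32, m along the optical axis (not along the pixel's ray), 0 where there is no reading.
- optics.calibration(name): a dict with "vfov" (degrees; the focal length in pixels is half the picture's height over the tangent of half this angle, whatever the lens; pixels are square), "cx", "cy" (the principal point, pixels), "cam_to_world" (4x4, takes a point from camera to world coordinates). Camera axes: x right, y up, looking along -z (the intrinsics and any distortion apply to the point x, -y, -z); pixel columns grow to the right and rows downward; lengths in m; the calibration is good to about 2 mm. A picture is of the moment at which its call begins. calibration takes no time and is no camera call.
- r.finish_job(): hands the job in; it is judged then, once.
The state is a dict: "clock": time; "q": joint angles; "qd": joint speeds; "joint_torque": joint torques, N m; "tool_pos": TCP position; "eef_rot": TCP orientation; "contact_force": force on the tool from outside, world axes, zero at the start; "moment": the same for the moment, N m; "opening": opening from 0.0 (shut) to 1.0 (fully open); "finger_force": force on a finger pad.
Only numpy, scipy, OpenCV 4.12 (cv2) and the standard library are available. Lean on these libraries where they do the work, as an engineer would, in place of code of your own. Each camera call takes 0.05 s, during which the arm holds its last target. There are 200 camera calls.

## Task

Draw the tall square lipstick tube out of the wooden rack and hold it up to the phone's rear camera so that the shade on its underside can be photographed: underside squarely towards the lens, centred in front of it and about 10 cm away from it. Finish holding it still there in the gripper, without letting go; do not touch the phone or its stand, and leave the other lipsticks and everything else on the dressing table where they are.

Things in the scene. Friction and masses are not known exactly. Their poses are not given: they have to be found in the camera images.
- tall_tube: the wanted lipstick: closed maroon plastic tube, square section 20 x 20 mm, 94 mm tall, about 35 g, thin brass band at 52 mm. Starts upright in any of the rack's slots, sides parallel to the rack's, underside 10 mm above the table, 62 mm standing above the rack's top. Origin: centre of its underside (the face to photograph); z runs up its length, x and y square to its sides.
- tube_top (a point): centre of the top end of the tall tube, 94 mm along its z from the underside
- rack: fixed wooden rack, 62 mm (x) by 200 mm (y), 42 mm high, with a row of four square slots 22 x 22 mm along its y at -72, -24, +24, +72 mm, slot floors 10 mm above the table. Origin: centre of its underside on the table, z up. Tubes sit loosely in the slots (1 mm each side) and draw straight up.
- round_tube0: one of three short round lipsticks, maroon plastic, 20 mm diameter, 66 mm tall, upright in a rack slot; tops 34 mm above the rack. Origin: centre of its underside, z up. Leave it in its slot.
- round_tube1: second short round lipstick, same as the first
- round_tube2: third short round lipstick, same as the first
- stand: fixed low aluminium phone stand on the table, 110 x 90 mm, 72 mm high. Origin: centre of its underside; its front (-x) faces more or less the robot. Carries the phone; the two reach 75 mm to either side and about 80 mm above the table.
- phone: black phone, 72 x 150 x 9 mm, lying sideways on the stand, leaning back so that its back with the camera looks up and towards the robot: its z, the way the lens looks, is 40 degrees from vertical. Origin: centre of the face away from the lens; x up the slope, y along the 150 mm side.
- lens (a point): centre of the front of the phone's round camera lens (18 mm diameter, in a grey 28 mm square bump; 16 mm up the slope (+x) and 50 mm along +y, the robot's left, from the phone's middle). Axes as the phone's: z straight out of the lens. The tall tube's underside belongs about 100 mm out along this z, the tube's own z (underside to top) pointing the same way.
- perfume: amber glass perfume bottle, 32 x 52 mm, 96 mm tall with its brass screw cap; bystander, origin at its underside
- saucer: white saucer with hairpins, 110 mm diameter, 15 mm high; bystander, origin at its underside
- roller: blue hair roller, an open tube 32 mm diameter, 62 mm tall, standing on end; bystander, origin at its underside
Not all that is in view belongs to the job. What is shaped like the tall_tube but blue is not meant. There is more than one size of the rack; the one meant has the size given above.

How it is judged:
On the way:
1. the tall tube is drawn clear of the rack, held by the fingers (height (world z) of tall_tube above 0.055 m and contact force between the fingers and tall_tube above 1 N and contact force between tall_tube and rack below 0.05 N), for 0.1 s.
At the end, for the whole second after the job is handed in: Held still by the fingers alone, underside towards the lens: its centre within 20 mm of the lens axis in x and y and 75 to 125 mm out from the lens, tube axis within 0.2 rad of the lens axis. Other lipsticks and bystanders within 12 mm of their starts (x of tall_tube in the frame of lens between -0.02 and 0.02 m and y of tall_tube in the frame of lens between -0.02 and 0.02 m and z of tall_tube in the frame of lens between 0.075 and 0.125 m and z of tube_top in the frame of lens above 0.15 m and angle between the z axis of tall_tube and the z axis of lens, either way round below 0.2 rad and height (world z) of tall_tube above 0.1 m and contact force between the fingers and tall_tube above 1 N and contact force between tall_tube and rack below 0.05 N and contact force between tall_tube and stand below 0.05 N and linear speed of tall_tube below 0.02 m/s and angular speed of tall_tube below 0.15 rad/s and distance of each of perfume, saucer, roller, round_tube0, round_tube1, round_tube2 from where it was at the start of the episode below 0.012 m); the arm keeps its last pose, push and grip.
It fails at once if the robot or the lipstick touches the phone or its stand (contact force between any of the arm, the fingers, tall_tube and stand above 0.3 N).
It fails at once if another lipstick or a bystander is moved by more than 30 mm (distance of any of perfume, saucer, roller, round_tube0, round_tube1, round_tube2 from where it was at the start of the episode above 0.03 m).
It also fails if it takes over 38 s, if anything falls off the work surface, if the arm or the gripper's body presses on something with over 40 N, if the wrist force passes 120 N, or if a joint passes its speed limit or range.

## Working session

There is one attempt and no reset: what is moved stays moved. The work goes in short steps, Python scripts to look and compute and a shell command to move; the robot and the scene stay as the last step left them, time stands still between calls to the robot, and variables do not carry over. Pictures are saved under pics/ and viewed, at most 10 in all, crops included, and the job is handed in when it is done.

```bash
ls; mkdir -p pics
python3 - <<'E'
from plant import r, optics
import cv2,numpy as np
for n in("scene","top"):
    p,d=optics.snapshot(n); cv2.imwrite(f"pics/{n}0.png",p); np.save(f"pics/{n}0.npy",d)
    c=optics.calibration(n); print(n,{k:(np.round(v,4).tolist() if k!='dist' else v) for k,v in c.items()})
s=r.get_state(); print(s)
E
```

```text
pics
scene {'vfov': 42.3879, 'cx': 318.213, 'cy': 234.4198, 'cam_to_world': [[-0.7128, -0.5123, 0.4789, 1.1515], [0.7013, -0.52, 0.4876, 0.6166], [-0.0007, 0.6834, 0.73, 1.0274], [0.0, 0.0, 0.0, 1.0]]}
top {'vfov': 46.9762, 'cx': 327.1472, 'cy': 236.9269, 'cam_to_world': [[-0.0008, 0.9834, -0.1814, 0.3823], [-1.0, -0.0016, -0.0042, 0.0137], [-0.0044, 0.1814, 0.9834, 1.1113], [0.0, 0.0, 0.0, 1.0]]}
{'clock': 0.1, 'q': array([ 1.35278286,  0.68989052, -0.1945255 ,  1.56619187,  0.15731832,
        0.90252388, -0.21512383]), 'qd': array([ 1.38868360e-03, -1.36376392e-03, -2.23081750e-03, -3.53181326e-03,
       -3.90156934e-04, -3.10207605e-06, -3.14028046e-04]), 'joint_torque': array([-4.09342945e-03, -5.28505540e+01, -1.27156690e+00, -1.53836936e+01,
       -5.24747372e-02,  2.04949953e-03,  5.14331327e-05]), 'tool_pos': array([ 0.15554417, -0.60476803,  0.2380092 ]), 'eef_rot': array([ 9.92079987e-01,  1.25605107e-01, -1.66693802e-04, -7.93007299e-04]), 'contact_force': array([-0.90760176, -0.0544785 , -0.84624363]), 'moment': array([-0.02655749, -0.06711465,  0.00377631]), 'finger_force': 0.0, 'opening': 0.9975248806294127}
```

View pics/scene0.png

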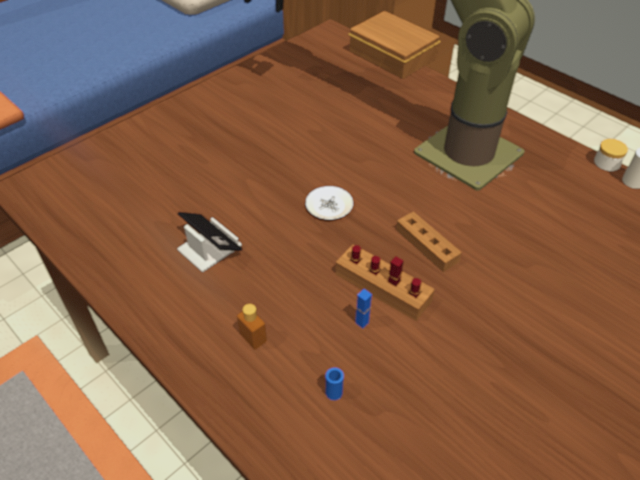

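View pics/top0.png

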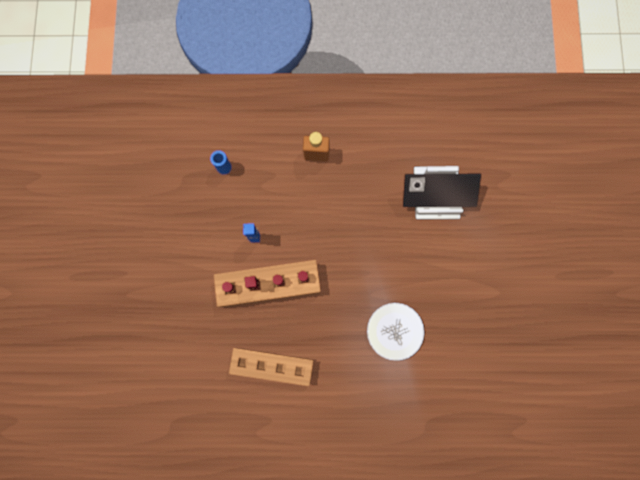

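The scene view shows the tall maroon tube at about (396,270), third along the rack, and the phone at (210,230). In the top view the tall tube is at (252,283), the lens at (417,185), and the phone spans (404–480, 173–210).

```bash
cat > h.py <<'E'
import numpy as np,cv2
from plant import r,optics
def cal(n):
    c=optics.calibration(n); f=240/np.tan(np.radians(c["vfov"])/2); return f,c["cx"],c["cy"],np.array(c["cam_to_world"])
def ray(n,u,v):
    f,cx,cy,T=cal(n); u=np.asarray(u,float);v=np.asarray(v,float)
    d=np.stack([(u-cx)/f,-(v-cy)/f,-np.ones_like(u)],-1); return T[:3,3],d@T[:3,:3].T
def plane(n,u,v,z):
    o,d=ray(n,u,v); return o+d*((z-o[2])/d[...,2])[...,None]
def pts(n,d,m):
    v,u=np.nonzero(m&(d>0)); o,k=ray(n,u,v); return o+k*d[v,u][:,None]
def tri(a,b):
    A=0;B=0
    for n,p in(("scene",a),("top",b)):
        o,d=ray(n,*p); d=d/np.linalg.norm(d); P=np.eye(3)-np.outer(d,d); A=A+P;B=B+P@o
    return np.linalg.solve(A,B)
E
python3 - <<'E'
from h import *
np.set_printoptions(precision=4,suppress=True)
for n in("top","scene"):
    p=cv2.imread(f"pics/{n}0.png"); d=np.load(f"pics/{n}0.npy"); b,g,rr=[p[...,i].astype(int) for i in range(3)]
    hsv=cv2.cvtColor(p,cv2.COLOR_BGR2HSV)
    print(n,"table z noise",pts(n,d,np.pad(np.ones((20,20),bool),((350,110),(480,140))))[:,2].std() if n=="top" else "")
    mar=(rr>50)&(g<25)&(b<45)
    k,l,s,c=cv2.connectedComponentsWithStats(mar.astype(np.uint8))
    for i in range(1,k):
        if s[i,4]>20:
            P=pts(n,d,l==i); zt=P[:,2].max(); Q=P[P[:,2]>zt-.006]; print(" maroon",s[i],c[i],"zmax",zt,"top ctr",Q.mean(0),len(Q))
    # phone: black
    blk=(p.max(2)<50); roi=np.zeros_like(blk)
    if n=="top": roi[160:225,395:490]=1
    else: roi[205:260,170:250]=1
    P=pts(n,d,blk&roi); P=P[P[:,2]>.03]
    ctr=np.median(P,0); 
    U,S,V=np.linalg.svd(P-ctr,full_matrices=False); print(" black n",len(P),"ctr",ctr,"normal",V[2],"long",V[0],"resid",S[2]/len(P)**.5)
    big=cv2.resize(p[150:230,370:500] if n=="top" else p[195:275,160:290],None,fx=6,fy=6,interpolation=cv2.INTER_CUBIC); cv2.imwrite(f"pics/ph_{n}.png",big)
p=cv2.imread("pics/top0.png");hsv=cv2.cvtColor(p,cv2.COLOR_BGR2HSV)
d=np.load("pics/top0.npy")
v,u=np.mgrid[0:480,0:640]; o,k=ray("top",u,v); W=o+k*d[...,None]
m=(W[...,2]>.034)&(W[...,2]<.05)&(v>255)&(v<310)&(u>205)&(u<330)
q=W[m][:,:2].astype(np.float32); print("rack",len(q),"z",np.median(W[m][:,2]),cv2.minAreaRect(q))
m=(W[...,2]>.09)&(W[...,2]<.115)&(v>255)&(v<310)&(u>205)&(u<330)
q=W[m].astype(np.float32); print("tall",len(q),q.mean(0),cv2.minAreaRect(q[:,:2]))
E
python3 -c "
import cv2,numpy as np
a=cv2.imread('pics/ph_top.png');b=cv2.imread('pics/ph_scene.png')
cv2.imwrite('pics/ph.png',cv2.resize(np.vstack([a,b])[:, :],(487,600)))"
```

```text
top table z noise 0.001996260192503843
 black n 567 ctr [ 0.6664 -0.1682  0.0506] normal [ 0.6479  0.007  -0.7617] long [-0.1914  0.9694 -0.1538] resid 0.0019056891243971355
scene table z noise 
 maroon [353 247   6  11  48] [355.4583 253.    ] zmax 0.08055905096416482 top ctr [0.5027 0.0665 0.077 ] 13
 maroon [372 259   6  10  43] [374.3488 264.6512] zmax 0.07866892181000673 top ctr [0.5002 0.1151 0.0758] 13
 maroon [390 261  12  16 123] [395.3333 269.1301] zmax 0.1088072978599618 top ctr [0.492  0.1656 0.1053] 17
 maroon [389 278  10   7  31] [393.2258 281.0968] zmax 0.06002821961407889 top ctr [0.495  0.1655 0.0571] 11
 maroon [412 281   7  11  49] [414.6735 287.2041] zmax 0.08030992542165583 top ctr [0.486  0.2094 0.0765] 11
 black n 627 ctr [ 0.6771 -0.2111  0.0612] normal [-0.6213  0.0049  0.7836] long [-0.0503  0.9977 -0.0461] resid 0.0015449708808480899
rack 2745 z 0.042343754942143486 ((0.49046581983566284, 0.1356445699930191), (0.06280026584863663, 0.19998562335968018), 8.075358390808105)Traceback (most recent call last):
  File "<stdin>", line 26, in <module>
cv2.error: OpenCV(4.12.0) /io/opencv/modules/imgproc/src/convhull.cpp:143: error: (-215:Assertion failed) total >= 0 && (depth == CV_32F || depth == CV_32S) in function 'convexHull'
```

View pics/ph.png

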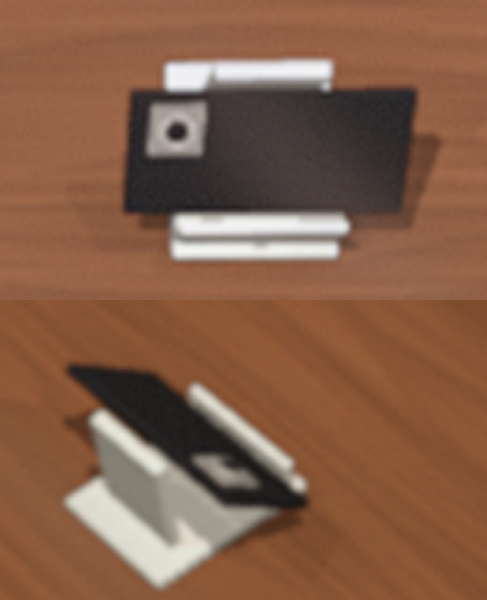

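The crop shows the phone's back clearly in the top view, with the lens at full-frame pixel (417.3, 184.9). The long edges are almost horizontal in the image, so the phone's yaw is small.

Run:
```python
from h import *
np.set_printoptions(precision=4,suppress=True)
p=cv2.imread("pics/top0.png").astype(int); d=np.load("pics/top0.npy")
v,u=np.mgrid[0:480,0:640]; o,k=ray("top",u,v); W=o+k*d[...,None]
# maroon tops
m=(p[...,2]-p[...,1]>35)&(p[...,1]<40)&(v>262)&(v<300)&(u>212)&(u<322)
kk,l,s,c=cv2.connectedComponentsWithStats(m.astype(np.uint8))
for i in range(1,kk):
    if s[i,4]>15: 
        z=W[l==i][:,2]; print(s[i],c[i],"z",np.percentile(z,[5,50,95]),"plane z.104",plane("top",*c[i],.104)[:2],"z.076",plane("top",*c[i],.076)[:2])
print(p[283,252],p[279,250],p[288,255])
# rack corners by colour: hull of depth-mask, low noise version: mask z>.025
m=(W[...,2]>.03)&(W[...,2]<.055)&(v>255)&(v<310)&(u>205)&(u<330)
m=cv2.morphologyEx(m.astype(np.uint8),cv2.MORPH_OPEN,np.ones((3,3)))
uv=np.argwhere(m)[:,::-1]; Q=plane("top",uv[:,0],uv[:,1],.042)[:,:2].astype(np.float32); print("rack",cv2.minAreaRect(Q))
# phone plane from full phone (z model tilt 40)
t=np.radians(40)
blk=(p.max(2)<62)&(u>395)&(u<490)&(v>165)&(v<215)&(W[...,2]>.02)
blk=cv2.morphologyEx(blk.astype(np.uint8),cv2.MORPH_OPEN,np.ones((3,3)))
uv=np.argwhere(blk)[:,::-1].astype(np.float32)
hull=cv2.convexHull(uv.astype(np.int32)); quad=cv2.approxPolyDP(hull,4,True)[:,0]; print("quad",quad.tolist())
P=W[cv2.fillConvexPoly(np.zeros((480,640),np.uint8),hull,1)>0]
A=np.c_[P[:,:2],np.ones(len(P))]; w=np.ones(len(P),bool)
for _ in range(5):
    cf=np.linalg.lstsq(A[w],P[w,2],rcond=None)[0]; e=P[:,2]-A@cf; w=abs(e)<.006
nrm=np.array([-cf[0],-cf[1],1]); nrm/=np.linalg.norm(nrm); print("plane",cf,"n",nrm,"tilt",np.degrees(np.arccos(nrm[2])),w.mean())
def onpl(a,b):
    o,k=ray("top",a,b); return o+k*((cf[2]-o@[-cf[0],-cf[1],1])/(k@np.array([-cf[0],-cf[1],1])))[...,None]
for q in quad: print(onpl(*q.astype(float)))
L=onpl(417.25,184.9); print("lens",L, W[183:188,415:420].reshape(-1,3).mean(0))
n,dd=cv2.fitLine(np.float32(quad[:2]),cv2.DIST_L2,0,.01,.01)[:2],0
C=onpl(quad[:,0].mean()+.5*0,quad[:,1].mean()); print("phone ctr",C,"lens-ctr",L-C)
```

```text
[248 278  10  12  29] [254.0345 285.069 ] z [0.0558 0.0927 0.1044] plane z.104 [0.479  0.1516] z.076 [0.4817 0.1554]
[ 73  64 164] [ 74  65 164] [12 12 54]
rack ((0.489920049905777, 0.13553544878959656), (0.06323239207267761, 0.19993384182453156), 8.128515243530273)
quad [[479, 174], [476, 202], [404, 205], [406, 175]]
plane [ 0.8259  0.0116 -0.4973] n [-0.6368 -0.009   0.771 ] tilt 39.55578959067078 0.9689655172413794
[ 0.6975 -0.2775  0.0755]
[ 0.651  -0.2793  0.0371]
[ 0.6458 -0.1357  0.0345]
[ 0.6957 -0.1354  0.0757]
lens [ 0.6796 -0.1589  0.0621] [ 0.6661 -0.151   0.1082]
phone ctr [ 0.6728 -0.207   0.056 ] lens-ctr [0.0067 0.0481 0.0061]
```

```bash
python3 -m pendant '[[0,-1,0,0,0,-0.0388],[0,-1,0,0,0,-0.0388],[0,-1,0,0,0,-0.0388],[0,0,0,0,0,-0.0388],[0,0,0,0,0,-0.0388]]' 0 20
python3 -m pendant '[[0,0,0,0,0,-0.0388],[0,0,0,0,0,-0.0388],[0,0,0,0,0,-0.0388],[0,0,0,0,0,-0.0388],[0,0,0,0,0,-0.0388]]'
python3 -m pendant '[[0,0,0,0,0,-0.0388],[0,0,0,0,0,-0.0388],[0,0,0,0,0,0]]'
cat > go.py <<'E'
import sys; from h import *
from scipy.spatial.transform import Rotation as R
np.set_printoptions(precision=4,suppress=True)
def go(tcp,xang=None,Rt=None):
    s=r.get_state(); Rc=R.from_quat(s["eef_rot"]); print("t",s["clock"],"pos",s["tool_pos"],"q",s["q"],"F",s["contact_force"],"ff",s["finger_force"],s["opening"])
    if Rt is None:
        a=np.radians(xang); Rt=R.from_matrix(np.c_[[np.cos(a),np.sin(a),0],[np.sin(a),-np.cos(a),0],[0,0,-1]])
    print("shift units total (current tool axes)",Rc.inv().apply(np.array(tcp)-s["tool_pos"])/.025,"turn total",(Rc.inv()*Rt).as_rotvec()/np.pi)
E
python3 - <<'E'
from go import *
go([.4866,.1593,.20],98.1)
p=cv2.imread("pics/top0.png").astype(int);v,u=np.mgrid[0:480,0:640]
m=(p[...,2]>115)&(p[...,1]<85)&(p[...,2]-p[...,1]>75)&(v>268)&(v<296)&(u>242)&(u<262)
print(m.sum(),u[m].mean(),v[m].mean(),plane("top",u[m].mean(),v[m].mean(),.104)[:2],"blue",plane("top",250.,229.,.094)[:2])
E
```

```text
clock: 0.52
tool_pos: [0.1273, -0.5342, 0.2386]
eef_rot: [0.907, 0.42, -0.0, -0.001]
contact_force: [0.5, -0.8, 0.5]
opening: 0.647
finger_force: 0.0
clock: 0.93
tool_pos: [0.1282, -0.5356, 0.2384]
eef_rot: [0.74, 0.673, 0.0, -0.0]
contact_force: [0.1, 0.9, 0.9]
opening: 0.5
finger_force: 0.0
clock: 1.18
tool_pos: [0.1281, -0.5356, 0.2383]
eef_rot: [0.653, 0.757, 0.0, -0.0]
contact_force: [-0.2, 1.0, -0.3]
opening: 0.5
finger_force: 0.0
t 1.1833 pos [ 0.1281 -0.5356  0.2383] q [ 1.6257  0.6494 -0.6274  1.7784  0.481   0.8729  0.9244] F [-0.1718  1.0342 -0.2728] ff 0.0 0.5000050425209722
shift units total (current tool axes) [25.4045 18.2427  1.5603] turn total [ 0.0001 -0.0003  0.0016]
101 250.0990099009901 281.38613861386136 [0.4857 0.159 ] blue [0.5854 0.163 ]
```

```bash
python3 -m pendant '[[0,1,0,0,0,0],[0,1,0,0,0,0],[0,1,0,0,0,0],[0,1,0,0,0,0],[0,1,0,0,0,0]]'|sed -n 1,3p
python3 -m pendant '[[1,1,0,0,0,0],[1,1,0,0,0,0],[1,1,0,0,0,0],[1,1,0,0,0,0],[1,1,0,0,0,0]]'|sed -n 1,3p
python3 -m pendant '[[1,1,0,0,0,0],[1,1,0,0,0,0],[1,1,0,0,0,0],[1,1,0,0,0,0],[1,1,0,0,0,0]]'|sed -n 1,3p
python3 -m pendant '[[1,1,0,0,0,0],[1,1,0,0,0,0],[1,1,0,0,0,0],[1,0,0,0,0,0],[1,0,0,0,0,0]]'|sed -n 1,3p
python3 -m pendant '[[1,0,0,0,0,0],[1,0,0,0,0,0],[1,0,0,0,0,0],[1,0,0,0,0,0],[0,0,0,0,0,0]]'
python3 -c "
from go import *
go([.4862,.1592,.20],98.1)"
```

```text
clock: 1.6
tool_pos: [0.2531, -0.5176, 0.2385]
eef_rot: [0.656, 0.755, 0.0, -0.0]
clock: 2.02
tool_pos: [0.3586, -0.3748, 0.2386]
eef_rot: [0.656, 0.755, -0.0, -0.0]
clock: 2.43
tool_pos: [0.4644, -0.2332, 0.2386]
eef_rot: [0.656, 0.755, -0.0, -0.0]
clock: 2.85
tool_pos: [0.5212, -0.098, 0.2385]
eef_rot: [0.656, 0.755, 0.001, 0.0]
clock: 3.27
tool_pos: [0.5051, 0.005, 0.2392]
eef_rot: [0.653, 0.758, 0.002, -0.001]
contact_force: [0.4, 0.5, -0.1]
opening: 0.501
finger_force: 0.0
t 3.2667 pos [0.5051 0.005  0.2392] q [ 0.254   0.5759 -0.5586  1.91    0.421   0.7723 -0.3904] F [ 0.3614  0.5192 -0.0793] ff 0.0 0.5012312072638525
shift units total (current tool axes) [6.2068 0.1621 1.5919] turn total [ 0.0004 -0.0012  0.0022]
```

```bash
python3 -m pendant '[[1,0,0,0,0,0],[1,0,0,0,0,0],[1,0,0,0,0,0],[1,0.16,0,0,0,0],[1,0,0,0,0,0]]'|sed -n 1,3p
python3 -m pendant '[[1,0,0,0,0,0],[0.2,0,0.8,0,0,0],[0,0,0.8,0,0,0],[0,0,0,0,0,0]]'
python3 -c "
from go import *
go([.4862,.1592,.066],98.1)
cv2.imwrite('pics/a.png',cv2.resize(np.hstack([optics.snapshot('top')[0][220:340,190:350],optics.snapshot('scene')[0][200:320,310:470]]),None,fx=2.5,fy=2.5,interpolation=2))"
```

```text
clock: 3.68
tool_pos: [0.4923, 0.1237, 0.2386]
eef_rot: [0.656, 0.755, 0.0, 0.0]
clock: 4.02
tool_pos: [0.4857, 0.1518, 0.196]
eef_rot: [0.655, 0.756, -0.003, -0.001]
contact_force: [-0.7, -1.0, -0.1]
opening: 0.501
finger_force: 0.0
t 4.0167 pos [0.4857 0.1518 0.196 ] q [-0.0885  0.6392 -0.4923  1.9426  0.4653  0.6795 -0.7269] F [-0.7286 -0.9761 -0.0801] ff 0.0 0.5012184600597387
shift units total (current tool axes) [0.3001 0.0901 5.1995] turn total [-0.0018  0.0007  0.0003]
```

View pics/a.png

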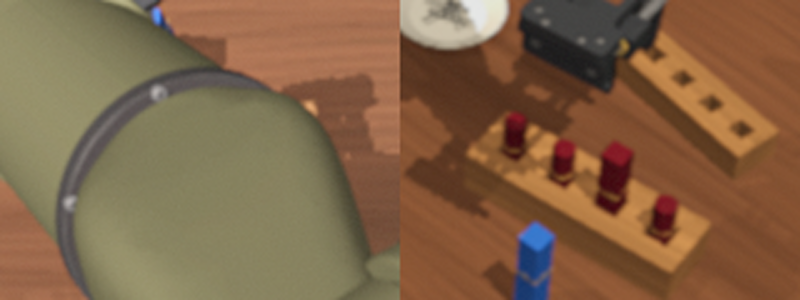

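The top view is blocked by the arm. In the scene crop the gripper is above the rack and the tubes haven't moved. I'll descend in stages.

```bash
python3 -m pendant '[[0,0,0.8,0,0,0],[0,0,0.8,0,0,0],[0,0,0,0,0,0]]' >/dev/null
python3 -c "
from go import *
go([.4862,.1592,.066],98.1)"
```

```text
t 4.3667 pos [0.4869 0.1512 0.1573] q [-0.1204  0.6966 -0.4424  1.9777  0.5226  0.5841 -0.7765] F [-0.0947  0.078  -0.0077] ff 0.0 0.4997038272908642
shift units total (current tool axes) [0.3263 0.0288 3.6529] turn total [-0.001   0.0005 -0.    ]
```

```bash
python3 -m pendant '[[0.32,0,0,0,0,0],[0,0,0.6,0,0,0],[0,0,0.8,0,0,0],[0,0,0.8,0,0,0],[0,0,0,0,0,0]]'
python3 -m pendant '[[0,0,0.7,0,0,0],[0,0,0.7,0,0,0],[0,0,0,0,0,0]]'
python3 -c "
from go import *
go([.4862,.1592,.066],98.1)
cv2.imwrite('pics/b.png',cv2.resize(optics.snapshot('scene')[0][200:320,310:470],None,fx=4,fy=4,interpolation=2))"
```

```text
clock: 4.78
tool_pos: [0.486, 0.1608, 0.1028]
eef_rot: [0.655, 0.756, -0.001, -0.0]
contact_force: [-0.6, -0.2, 0.6]
opening: 0.5
finger_force: 0.0
clock: 5.03
tool_pos: [0.4864, 0.1609, 0.0685]
eef_rot: [0.655, 0.756, -0.0, -0.0]
contact_force: [0.7, -0.3, -0.7]
opening: 0.503
finger_force: 0.0
t 5.0333 pos [0.4864 0.1609 0.0685] q [-0.2315  0.8418 -0.2944  2.0242  0.6465  0.3678 -0.9011] F [ 0.7211 -0.3332 -0.7153] ff 0.0 0.5027690924171363
shift units total (current tool axes) [-0.0666 -0.0169  0.0988] turn total [-0.0003  0.0002  0.0007]
```

View pics/b.png

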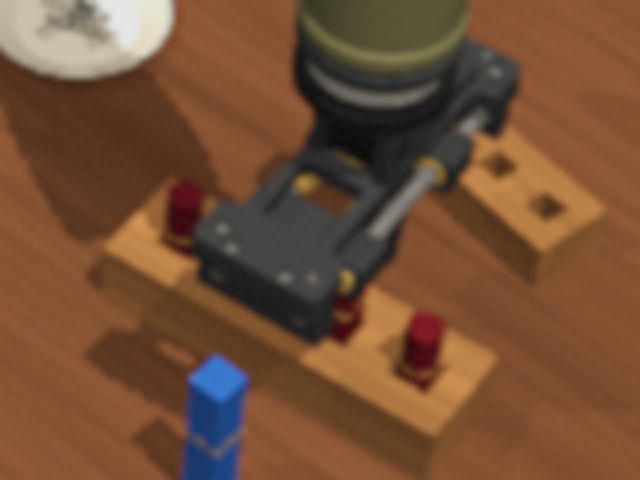

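The gripper straddles the tall tube, seen at crop (345,315) behind the finger. The neighbours are untouched, so I'll close now.

```bash
python3 -m pendant '[[0,0,0.1,0,0,0],[0,0,0,0,0,0],[0,0,0,0,0,0],[0,0,0,0,0,0],[0,0,0,0,0,0]]' -1 20
python3 -m pendant '[[0,0,0,0,0,0],[0,0,0,0,0,0],[0,0,0,0,0,0],[0,0,0,0,0,0]]' -1 20
```

```text
clock: 5.5
tool_pos: [0.4869, 0.1608, 0.067]
eef_rot: [0.655, 0.756, 0.001, 0.0]
contact_force: [-1.0, -0.8, 4.1]
opening: 0.225
finger_force: 20.0
clock: 5.83
tool_pos: [0.4869, 0.1608, 0.067]
eef_rot: [0.655, 0.756, 0.001, 0.0]
contact_force: [0.6, 0.2, 6.7]
opening: 0.221
finger_force: 20.0
```

```bash
python3 -m pendant '[[0,0,-0.3,0,0,0],[0,0,-0.4,0,0,0],[0,0,-0.4,0,0,0],[0,0,-0.4,0,0,0],[0,0,-0.4,0,0,0]]'
python3 -m pendant '[[0,0,-0.6,0,0,0],[0,0,-0.8,0,0,0],[0,0,-0.8,0,0,0],[0,0,-0.8,0,0,0],[0,0,0,0,0,0]]'
python3 -m pendant '[[0,0,-0.8,0,0,0],[0,0,-0.8,0,0,0],[0,0,-0.8,0,0,0],[0,0,-0.8,0,0,0],[0,0,0,0,0,0]]'
python3 - <<'E'
from go import *
go([.4862,.1592,.25],98.1)
p,d=optics.snapshot('scene'); cv2.imwrite('pics/c.png',cv2.resize(p[160:310,280:480],None,fx=3,fy=3,interpolation=2))
# target pose: underside 74+? mm from grasp pt
y=np.radians(.8);t=np.radians(40); n=np.array([-np.sin(t)*np.cos(y),-np.sin(t)*np.sin(y),np.cos(t)])
E
```

```text
clock: 6.25
tool_pos: [0.4865, 0.1606, 0.115]
eef_rot: [0.655, 0.756, 0.0, 0.0]
contact_force: [0.2, -0.1, 0.8]
opening: 0.222
finger_force: 20.0
clock: 6.67
tool_pos: [0.4882, 0.1617, 0.1927]
eef_rot: [0.655, 0.756, 0.003, 0.001]
contact_force: [0.4, 0.4, -0.9]
opening: 0.225
finger_force: 20.0
clock: 7.08
tool_pos: [0.4879, 0.1616, 0.2719]
eef_rot: [0.655, 0.756, 0.003, 0.001]
contact_force: [0.0, -0.5, -0.3]
opening: 0.226
finger_force: 20.0
t 7.0833 pos [0.4879 0.1616 0.2719] q [-0.049   0.5399 -0.5687  1.8486  0.3767  0.8553 -0.6591] F [ 0.0318 -0.4688 -0.3168] ff 19.999776471064088 0.22608245749779107
shift units total (current tool axes) [-0.0886 -0.0847  0.8763] turn total [ 0.0019 -0.0005  0.0007]
```

View pics/c.png

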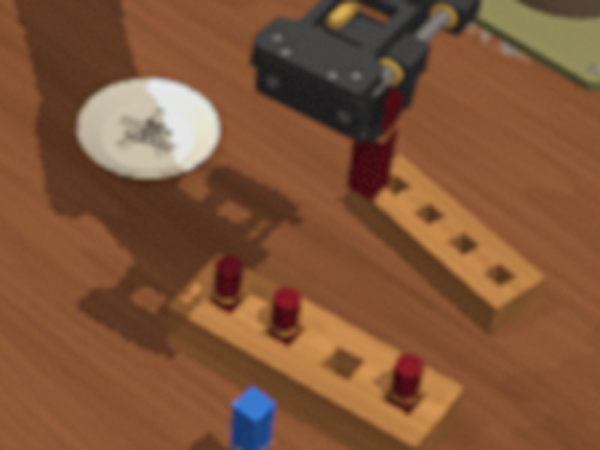

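Tube drawn and held about straight (its lower end at crop (370,180)); the other three are in their slots. Now I'll carry it over at height.

```bash
cat > tgt.py <<'E'
from go import *
def tgt(out,L=(.680,-.160,.0635),yaw=.8,dz=.057):
    y=np.radians(yaw);t=np.radians(40); n=np.array([-np.sin(t)*np.cos(y),-np.sin(t)*np.sin(y),np.cos(t)])
    x=np.array([-np.sin(y),np.cos(y),0]); z=-n
    go(np.array(L)+(out+dz)*n,Rt=R.from_matrix(np.c_[x,np.cross(z,x),z]))
E
python3 -m pendant '[[-0.5,0,0,0,0,0],[-1,0,0,0,0,0],[-1,0,0,0,0,0],[-1,0,0,0,0,0],[-1,0,0,0,0,0]]'|sed -n 1,3p
python3 -m pendant '[[-1,0,0,0,0,0.008],[-1,0,0,0,0,0.008],[-1,0,0,0,0,0.008],[-1,0,0,0,0,0.008],[-1,0,0,0,0,0.008]]'|sed -n 1,3p
python3 -m pendant '[[-1,0,0,0,0,0],[-1,0,0,0,0,0],[-0.5,0,0,0,0,0],[0,0,0,0,0,0]]'|sed -n 1,3p
python3 -c "
from tgt import *
tgt(.18)"
```

```text
clock: 7.55
tool_pos: [0.5016, 0.0478, 0.2673]
eef_rot: [0.654, 0.756, -0.001, -0.001]
clock: 7.97
tool_pos: [0.5132, -0.0765, 0.2673]
eef_rot: [0.701, 0.713, -0.001, -0.001]
clock: 8.3
tool_pos: [0.5142, -0.1411, 0.2673]
eef_rot: [0.703, 0.711, -0.001, -0.0]
t 8.3 pos [ 0.5142 -0.1411  0.2673] q [ 0.5143  0.571  -0.5406  1.7943  0.3709  0.8814 -0.1842] F [ 0.3925 -0.4237 -0.664 ] ff 19.999413776234345 0.22585473359534994
shift units total (current tool axes) [-0.8447  0.5326  0.8881] turn total [-0.2231  0.0006 -0.0003]
```

```bash
python3 -m pendant '[[-0.84,0,0,0,0,0],[0,0,0,-0.037,0,0],[0,0,0,-0.037,0,0],[0,0,0,-0.037,0,0],[0,0,0,-0.037,0,0]]'|sed -n 1,4p
python3 -m pendant '[[0,0,0,-0.037,0,0],[0,0,0,-0.037,0,0],[0,0,0,0,0,0],[0,0,0,0,0,0]]'|sed -n 1,4p
python3 -c "
from tgt import *
tgt(.15)"
```

```text
clock: 8.72
tool_pos: [0.5155, -0.157, 0.2682]
eef_rot: [0.684, 0.697, 0.155, 0.151]
contact_force: [0.2, -1.5, -0.9]
clock: 9.05
tool_pos: [0.5057, -0.1619, 0.2594]
eef_rot: [0.684, 0.698, 0.146, 0.153]
contact_force: [0.5, -0.1, -0.3]
t 9.05 pos [ 0.5057 -0.1619  0.2594] q [ 0.6588  0.4662 -0.5325  2.1914  0.8919  0.1844 -0.6099] F [ 0.4679 -0.0843 -0.3468] ff 19.999828530728717 0.22476515824365606
shift units total (current tool axes) [-0.0062  0.886   2.0433] turn total [-0.0867  0.003   0.0029]
```

The wrist joint (q6) is near its lower limit. I'll fit a simple arm model from the recorded states to see how the final pose can be reached.

```bash
cat > kin.py <<'E'
import numpy as np, itertools
from scipy.optimize import least_squares
from scipy.spatial.transform import Rotation as R
S=[([1.35278,.68989,-.19453,1.56619,.15732,.90252,-.21512],[.15554,-.60477,.23801],[.99208,.1256,0,-.0008]),
([1.6257,.6494,-.6274,1.7784,.481,.8729,.9244],[.1281,-.5356,.2383],[.653,.757,0,0]),
([.254,.5759,-.5586,1.91,.421,.7723,-.3904],[.5051,.005,.2392],[.653,.758,.002,-.001]),
([-.0885,.6392,-.4923,1.9426,.4653,.6795,-.7269],[.4857,.1518,.196],[.655,.756,-.003,-.001]),
([-.2315,.8418,-.2944,2.0242,.6465,.3678,-.9011],[.4864,.1609,.0685],[.655,.756,0,0]),
([-.049,.5399,-.5687,1.8486,.3767,.8553,-.6591],[.4879,.1616,.2719],[.655,.756,.003,.001]),
([.5143,.571,-.5406,1.7943,.3709,.8814,-.1842],[.5142,-.1411,.2673],[.703,.711,-.001,0]),
([.6588,.4662,-.5325,2.1914,.8919,.1844,-.6099],[.5057,-.1619,.2594],[.684,.698,.146,.153])]
AX='zyzyzyz'
def fk(p,q,sg):
    # p: 7 joint offsets, 4 lengths, 3 x-offsets (after j2,j4,j6)
    T=R.identity(); x=np.array([0,0,p[7]])
    for i in range(7):
        T=T*R.from_euler(AX[i],sg[i]*q[i]+p[i])
        if i==2: x=x+T.apply([p[11],0,p[8]])
        if i==4: x=x+T.apply([p[12],0,p[9]])
        if i==6: x=x+T.apply([0,0,p[10]])
        if i==5: x=x+T.apply([p[13],0,0])
    return x,T
def fit():
    best=None
    for s in itertools.product([1,-1],repeat=4):
        sg=[s[0],1,s[1],1,s[2],1,s[3]]
        def res(p):
            o=[]
            for q,x,e in S:
                a,T=fk(p,q,sg); o+=list((a-x)*5)+list((T.as_matrix()-R.from_quat(e).as_matrix()).ravel())
            return np.r_[o,1e-3*p[:7],1e-2*p[11:14]]
        for o7 in(0,np.pi/2,np.pi,-np.pi/2):
            p0=np.r_[np.zeros(6),o7,.33,.4,.4,.2,0,0,0]
            f=least_squares(res,p0,max_nfev=60)
            if best is None or f.cost<best[0]: best=(f.cost,f.x,sg)
    return best
if __name__=="__main__":
    np.set_printoptions(precision=3,suppress=True)
    c,p,sg=fit(); print(c,p,sg); np.savez("kin.npz",p=p,sg=sg)
    print([np.round((fk(p,q,sg)[0]-x)*1000,1).tolist() for q,x,e in S])
E
python3 kin.py
cat > ik.py <<'E'
from kin import *
np.set_printoptions(precision=2,suppress=True)
k=np.load("kin.npz");p,sg=k["p"],k["sg"]
lo=np.array([-3.01,-.46,-1.47,.13,-1,.04,-2.66]);hi=np.array([3.01,2.08,1.51,2.56,4.14,2.09,2.66])
def solve(x,Rt,q0):
    def res(q):
        a,T=fk(p,q,sg); return np.r_[(a-x)*10,(T.inv()*Rt).as_rotvec()*2]
    f=least_squares(res,np.clip(q0,lo+.01,hi-.01),bounds=(lo,hi)); return f.x,f.cost
t=np.radians(40);y=np.radians(.8);n=np.array([-np.sin(t)*np.cos(y),-np.sin(t)*np.sin(y),np.cos(t)])
X=np.array([-np.sin(y),np.cos(y),0]);Z=-n;R0=R.from_matrix(np.c_[X,np.cross(Z,X),Z])
if __name__=="__main__":
    rng=np.random.default_rng(0)
    for out in(.1,.15):
      for roll in(0,90,-90,180):
        got=[]
        for i in range(25):
            q,c=solve(np.array([.680,-.160,.0635])+(out+.057)*n,R0*R.from_euler('z',roll,degrees=True),rng.uniform(lo,hi))
            if c<1e-6 and not any(np.abs(q-g).max()<.25 for g in got): got.append(q)
        print(out,roll,len(got)); 
        for g in sorted(got,key=lambda a:a[4])[:9]: print("  ",g)
E
python3 ik.py
```

```text
0.000920654274870917 [-0.05   0.01  -0.025  0.011  0.002 -0.029  1.502  0.336  0.587  0.35
  0.33  -0.01   0.004  0.008] [-1, 1, -1, 1, -1, 1, -1]
[[-0.1, -2.2, -3.7], [-2.8, -1.7, 1.1], [-1.2, 1.2, 1.1], [-1.6, 0.9, 1.0], [-0.8, 1.7, -0.4], [-1.4, 0.8, 0.8], [-0.3, 0.2, 0.5], [-0.0, -0.8, -0.3]]
0.1 0 5
   [ 0.97  1.11 -1.39  2.36  2.18  1.05 -1.72]
   [ 0.88  0.92 -1.04  2.37  2.45  0.8  -2.03]
   [ 0.7   0.78 -0.62  2.37  2.94  0.65 -2.54]
   [0.11 0.76 0.46 2.36 3.97 0.89 2.66]
   [-0.05  0.85  0.79  2.36  4.14  1.1   2.46]
0.1 90 5
   [ 0.86  0.9  -0.98  2.37  2.51  0.77  2.62]
   [ 0.71  0.79 -0.65  2.37  2.9   0.65  2.21]
   [ 0.38  0.72 -0.02  2.37  3.61  0.7   1.48]
   [0.17 0.74 0.35 2.37 3.9  0.84 1.16]
   [-0.05  0.85  0.79  2.36  4.14  1.09  0.89]
0.1 -90 5
   [ 0.82  0.86 -0.89  2.37  2.61  0.72 -0.63]
   [ 0.63  0.76 -0.48  2.38  3.11  0.63 -1.14]
   [ 0.51  0.73 -0.25  2.37  3.38  0.65 -1.43]
   [ 0.32  0.72  0.09  2.37  3.71  0.73 -1.77]
   [-0.05  0.85  0.79  2.36  4.14  1.1  -2.26]
0.1 180 5
   [ 0.98  1.16 -1.47  2.36  2.13  1.13  1.49]
   [ 0.86  0.91 -1.01  2.37
[... 232 characters left out ...]
 -1.03  2.42  2.47  0.7  -2.1 ]
   [0.05 0.69 0.64 2.41 4.14 0.94 2.55]
0.15 90 5
   [ 0.94  0.81 -1.07  2.42  2.43  0.72  2.66]
   [ 0.79  0.69 -0.71  2.42  2.88  0.59  2.22]
   [ 0.47  0.61 -0.12  2.42  3.6   0.62  1.52]
   [0.19 0.64 0.39 2.41 4.   0.81 1.12]
   [0.05 0.69 0.64 2.41 4.14 0.94 0.98]
0.15 -90 4
   [ 1.03  1.03 -1.47  2.41  2.09  1.02 -0.14]
   [ 0.89  0.76 -0.94  2.42  2.58  0.66 -0.63]
   [ 0.77  0.68 -0.67  2.42  2.93  0.58 -0.97]
   [ 0.05  0.69  0.64  2.41  4.14  0.94 -2.16]
0.15 180 4
   [ 0.9   0.78 -0.98  2.42  2.53  0.68  0.99]
   [ 0.74  0.67 -0.62  2.42  2.99  0.58  0.54]
   [ 0.48  0.62 -0.14  2.42  3.58  0.62 -0.03]
   [ 0.06  0.68  0.62  2.41  4.13  0.93 -0.58]
```

The pose needs the wrist swung round (q5 about 2.6), not bent through zero. I'll plan a joint-space path and print its rows in tool axes.

```bash
cat > plan.py <<'E'
from ik import *
from plant import r
def plan(qg,N,show):
    s=r.get_state();q0=s["q"];qg=np.array(qg)
    print("t",s["clock"],"q",q0,"pos",s["tool_pos"],"ff",s["finger_force"])
    xp,Tp=s["tool_pos"],R.from_quat(s["eef_rot"]); bx,bT=fk(p,q0,sg)
    for i in range(1,N+1):
        x,T=fk(p,q0+(qg-q0)*i/N,sg); w=1-i/N
        x=x+(s["tool_pos"]-bx)*w; T=T*R.from_rotvec((bT.inv()*Tp0).as_rotvec()*w) if (Tp0:=R.from_quat(s["eef_rot"])) else T
        u=x+T.apply([0,0,.057])
        if i<=show: print(i,"row",np.round(np.r_[Tp.inv().apply(x-xp)/.025,(Tp.inv()*T).as_rotvec()/np.pi],3).tolist(),end=" ")
        print("und",u,"deg %.1f"%np.degrees((Tp.inv()*T).magnitude()))
        xp,Tp=x,T
E
python3 -c "
from plan import *
plan([.89,.76,-.94,2.42,2.58,.66,-.63],20,20)"
```

```text
t 9.05 q [ 0.66  0.47 -0.53  2.19  0.89  0.18 -0.61] pos [ 0.51 -0.16  0.26] ff 19.999828530728717
1 row [-0.071, -0.485, 0.194, 0.009, -0.001, -0.026] und [ 0.52 -0.16  0.2 ] deg 5.0
2 row [-0.064, -0.437, 0.192, 0.008, -0.001, -0.026] und [ 0.51 -0.17  0.19] deg 5.0
3 row [-0.059, -0.387, 0.188, 0.007, -0.001, -0.027] und [ 0.5  -0.17  0.18] deg 4.9
4 row [-0.057, -0.336, 0.184, 0.006, -0.001, -0.027] und [ 0.49 -0.18  0.17] deg 4.9
5 row [-0.058, -0.284, 0.179, 0.005, -0.002, -0.027] und [ 0.49 -0.18  0.17] deg 4.9
6 row [-0.063, -0.23, 0.173, 0.003, -0.002, -0.026] und [ 0.49 -0.18  0.16] deg 4.8
7 row [-0.071, -0.177, 0.166, 0.002, -0.003, -0.026] und [ 0.48 -0.19  0.16] deg 4.8
8 row [-0.083, -0.123, 0.158, 0.001, -0.003, -0.026] und [ 0.49 -0.19  0.15] deg 4.7
9 row [-0.097, -0.07, 0.149, -0.0, -0.004, -0.026] und [ 0.49 -0.2   0.15] deg 4.7
10 row [-0.115, -0.018, 0.139, -0.001, -0.005, -0.026] und [ 0.49 -0.2   0.15] deg 4.7
11 row [-0.136, 0.033, 0.128, -0.002, -0.006, -0.025] und [ 0.5  -0.2   0.15] deg 4.7
12 row [-0.16, 0.083, 0.116, -0.003, -0.007, -0.025] und [ 0.5  -0.2   0.15] deg 4.7
13 row [-0.187, 0.13, 0.103, -0.004, -0.008, -0.024] und [ 0.51 -0.2   0.15] deg 4.7
14 row [-0.217, 0.175, 0.089, -0.005, -0.009, -0.024] und [ 0.52 -0.2   0.15] deg 4.6
15 row [-0.25, 0.218, 0.074, -0.006, -0.01, -0.023] und [ 0.53 -0.2   0.15] deg 4.7
16 row [-0.285, 0.258, 0.058, -0.007, -0.011, -0.023] und [ 0.54 -0.2   0.15] deg 4.7
17 row [-0.322, 0.294, 0.041, -0.008, -0.012, -0.022] und [ 0.55 -0.19  0.16] deg 4.7
18 row [-0.361, 0.327, 0.023, -0.008, -0.013, -0.021] und [ 0.56 -0.18  0.16] deg 4.7
19 row [-0.403, 0.357, 0.005, -0.009, -0.014, -0.02] und [ 0.57 -0.17  0.17] deg 4.7
20 row [-0.446, 0.383, -0.014, -0.009, -0.015, -0.02] und [ 0.58 -0.16  0.18] deg 4.7
```

```bash
python3 -m pendant '[[-0.07,-0.48,0.19,0.009,-0.001,-0.026],[-0.06,-0.44,0.19,0.008,-0.001,-0.026],[-0.06,-0.39,0.19,0.007,-0.001,-0.027],[-0.06,-0.34,0.18,0.006,-0.001,-0.027],[-0.06,-0.28,0.18,0.005,-0.002,-0.027]]' >/dev/null
python3 -c "
from plan import *
plan([.89,.76,-.94,2.42,2.58,.66,-.63],15,5)"
```

```text
t 9.4667 q [ 0.66  0.52 -0.53  2.23  1.09  0.26 -0.38] pos [ 0.47 -0.18  0.22] ff 20.000209949526745
1 row [0.022, -0.362, 0.193, 0.006, 0.0, -0.027] und [ 0.48 -0.19  0.16] deg 4.9
2 row [-0.003, -0.293, 0.186, 0.005, -0.001, -0.027] und [ 0.48 -0.19  0.15] deg 4.9
3 row [-0.031, -0.223, 0.178, 0.003, -0.002, -0.027] und [ 0.47 -0.19  0.15] deg 4.8
4 row [-0.062, -0.154, 0.168, 0.002, -0.003, -0.026] und [ 0.47 -0.2   0.14] deg 4.8
5 row [-0.097, -0.085, 0.156, 0.0, -0.004, -0.026] und [ 0.48 -0.2   0.14] deg 4.7
und [ 0.48 -0.21  0.14] deg 4.7
und [ 0.49 -0.21  0.14] deg 4.7
und [ 0.49 -0.21  0.14] deg 4.7
und [ 0.5  -0.21  0.14] deg 4.7
und [ 0.52 -0.21  0.14] deg 4.7
und [ 0.53 -0.2   0.15] deg 4.8
und [ 0.54 -0.2   0.15] deg 4.8
und [ 0.56 -0.19  0.16] deg 4.9
und [ 0.57 -0.18  0.17] deg 4.9
und [ 0.58 -0.16  0.18] deg 5.0
```

```bash
python3 -m pendant '[[0.02,-0.36,0.19,0.006,0,-0.027],[0,-0.29,0.19,0.005,-0.001,-0.027],[-0.03,-0.22,0.18,0.003,-0.002,-0.027],[-0.06,-0.15,0.17,0.002,-0.003,-0.026],[-0.1,-0.08,0.16,0,-0.004,-0.026]]' >/dev/null
python3 -c "
from plan import *
plan([.89,.76,-.94,2.42,2.58,.66,-.63],11,6)"
```

```text
t 9.8833 q [ 0.62  0.56 -0.46  2.27  1.45  0.26 -0.3 ] pos [ 0.46 -0.2   0.19] ff 20.000570265939945
1 row [0.088, -0.158, 0.184, 0.002, 0.0, -0.024] und [ 0.47 -0.21  0.14] deg 4.4
2 row [0.006, -0.079, 0.167, 0.001, -0.002, -0.024] und [ 0.47 -0.21  0.13] deg 4.3
3 row [-0.077, -0.001, 0.146, -0.001, -0.004, -0.023] und [ 0.48 -0.21  0.13] deg 4.3
4 row [-0.161, 0.074, 0.122, -0.003, -0.007, -0.023] und [ 0.48 -0.21  0.13] deg 4.3
5 row [-0.246, 0.145, 0.096, -0.004, -0.009, -0.022] und [ 0.49 -0.21  0.13] deg 4.3
6 row [-0.331, 0.213, 0.066, -0.005, -0.011, -0.021] und [ 0.5  -0.21  0.13] deg 4.4
und [ 0.52 -0.2   0.13] deg 4.5
und [ 0.53 -0.2   0.14] deg 4.6
und [ 0.55 -0.19  0.15] deg 4.8
und [ 0.57 -0.18  0.16] deg 4.9
und [ 0.58 -0.16  0.18] deg 5.1
```

```bash
python3 -m pendant '[[0.09,-0.16,0.18,0.002,0,-0.024],[0,-0.08,0.17,0.001,-0.002,-0.024],[-0.08,0,0.15,-0.001,-0.004,-0.023],[-0.16,0.07,0.12,-0.003,-0.007,-0.023],[-0.25,0.15,0.1,-0.004,-0.009,-0.022]]' >/dev/null
python3 -c "
from plan import *
plan([.8,.69,-.70,2.42,2.88,.59,-.9],8,5)"
```

```text
t 10.3 q [ 0.68  0.62 -0.56  2.31  1.9   0.35 -0.38] pos [ 0.47 -0.2   0.18] ff 20.000534031105744
1 row [-0.262, -0.107, 0.05, 0.001, -0.008, -0.016] und [ 0.5  -0.21  0.13] deg 3.2
2 row [-0.318, -0.021, 0.037, -0.001, -0.01, -0.015] und [ 0.51 -0.22  0.13] deg 3.3
3 row [-0.37, 0.068, 0.021, -0.003, -0.011, -0.015] und [ 0.52 -0.22  0.14] deg 3.4
4 row [-0.417, 0.159, 0.002, -0.005, -0.013, -0.014] und [ 0.53 -0.22  0.14] deg 3.5
5 row [-0.459, 0.253, -0.02, -0.007, -0.014, -0.013] und [ 0.54 -0.21  0.15] deg 3.6
und [ 0.56 -0.2   0.16] deg 3.8
und [ 0.57 -0.19  0.17] deg 4.0
und [ 0.58 -0.17  0.18] deg 4.2
```

```bash
python3 -m pendant '[[-0.26,-0.1,0.05,0.001,-0.008,-0.016],[-0.32,-0.02,0.04,-0.001,-0.01,-0.015],[-0.37,0.07,0.02,-0.003,-0.011,-0.015],[-0.42,0.16,0,-0.005,-0.013,-0.014],[-0.46,0.25,-0.02,-0.007,-0.014,-0.013]]' >/dev/null
python3 -c "
from plan import *
plan([.8,.69,-.70,2.42,2.88,.59,-.9],5,5)
s=r.get_state();Rc=R.from_quat(s['eef_rot'])
for roll in(-90,-110,-70):
  Rt=R0*R.from_euler('z',roll,degrees=True)
  print(roll,Rc.inv().apply(np.array([.680,-.160,.0635])+.207*n-s['tool_pos'])/.025,'%s'%np.round((Rc.inv()*Rt).as_rotvec()/np.pi,3))
"
```

```text
t 10.7167 q [ 0.82  0.68 -0.75  2.33  2.25  0.49 -0.43] pos [ 0.51 -0.21  0.2 ] ff 20.000388721515264
1 row [-0.315, 0.054, 0.003, -0.002, -0.009, -0.008] und [ 0.55 -0.21  0.16] deg 2.2
2 row [-0.326, 0.159, -0.016, -0.004, -0.01, -0.007] und [ 0.56 -0.21  0.16] deg 2.3
3 row [-0.329, 0.266, -0.036, -0.006, -0.01, -0.007] und [ 0.57 -0.2   0.17] deg 2.4
4 row [-0.323, 0.373, -0.057, -0.009, -0.01, -0.006] und [ 0.58 -0.19  0.17] deg 2.6
5 row [-0.308, 0.48, -0.079, -0.011, -0.009, -0.006] und [ 0.58 -0.17  0.18] deg 2.8
-90 [-1.46  1.85 -0.29] [-0.04 -0.05 -0.03]
-110 [-1.46  1.85 -0.29] [-0.03 -0.05 -0.14]
-70 [-1.46  1.85 -0.29] [-0.04 -0.04  0.08]
```

```bash
python3 -m pendant '[[-0.3,0.1,0,-0.003,-0.009,-0.006],[-0.32,0.25,-0.02,-0.006,-0.01,-0.006],[-0.32,0.4,-0.04,-0.01,-0.01,-0.006],[-0.3,0.5,-0.06,-0.012,-0.01,-0.006],[-0.2,0.5,-0.08,-0.008,-0.008,-0.005]]' >/dev/null
python3 -m pendant '[[0,0,0,0,0,0],[0,0,0,0,0,0],[0,0,0,0,0,0]]'
cat > fin.py <<'E'
import sys
from ik import *
from h import r,optics
import cv2
L=np.array([.680,-.160,.0635])
def fin(out,roll=-90):
    s=r.get_state();Rc=R.from_quat(s['eef_rot']);Rt=R0*R.from_euler('z',roll,degrees=True)
    print("q",s["q"]); print(np.round(Rc.inv().apply(L+(out+.057)*n-s['tool_pos'])/.025,3),np.round((Rc.inv()*Rt).as_rotvec()/np.pi,4))
E
python3 -c "
from fin import *
fin(.15)
a=optics.snapshot('top')[0];b=optics.snapshot('scene')[0]
cv2.imwrite('pics/d.png',np.hstack([cv2.resize(a[130:280,340:500],None,fx=2.5,fy=2.5,interpolation=2),cv2.resize(b[150:300,150:310],None,fx=2.5,fy=2.5,interpolation=2)]))"
```

```text
clock: 11.38
tool_pos: [0.5423, -0.1642, 0.2217]
eef_rot: [-0.004, 0.939, 0.005, 0.343]
contact_force: [0.2, -0.2, 0.1]
opening: 0.226
finger_force: 20.0
q [ 0.91  0.74 -0.94  2.36  2.47  0.57 -0.5 ]
[-0.15  0.09  0.11] [ 0.  0. -0.]
```

View pics/d.png

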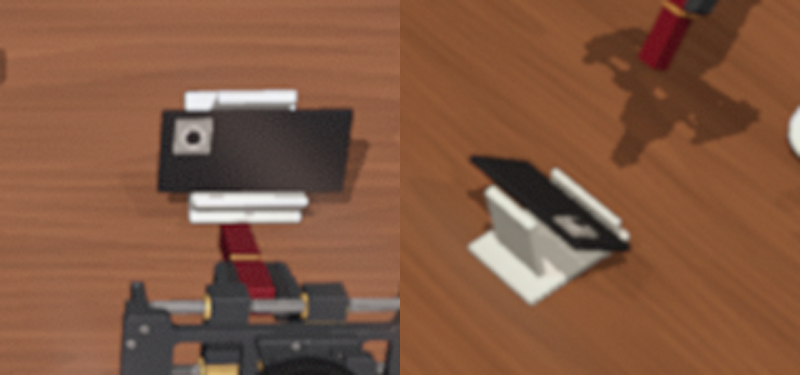

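The tube is tilted towards the lens with clearance all round. In the top crop its lower end is at (238,235), so I'll measure its actual axis against the lens.

```bash
cat > tube.py <<'E'
from fin import *
from h import *
def meas():
    for nm in("top","scene"):
        p,d=optics.snapshot(nm); p=p.astype(int); v,u=np.mgrid[0:480,0:640]
        m=(p[...,2]-p[...,1]>30)&(p[...,1]<45)&(p[...,0]<75)&(p[...,2]>1.9*p[...,0])&(p[...,2]>2.5*p[...,1])
        if nm=="top": m&=(u>395)&(u<470)&(v>150)&(v<270)
        else: m&=(u>190)&(u<320)&(v>120)&(v<245)
        P=pts(nm,d,m); P=P[P[:,2]>.1]
        if len(P)<20: print(nm,len(P)); continue
        c=np.median(P,0); w=np.linalg.norm(P-c,axis=1)<.08; P=P[w]
        V=np.linalg.svd(P-P.mean(0),full_matrices=False)[2][0]; V*=np.sign(V[2]); s=(P-P.mean(0))@V
        Rl=np.c_[np.array([np.cos(t),0,np.sin(t)]),[0,1,0],n]  # phone axes
        print(nm,len(P),"axis in lens frame",V@Rl,"low end centre in lens frame",(P.mean(0)+V*np.percentile(s,2)-L)@Rl,"high",(P.mean(0)+V*np.percentile(s,98)-L)@Rl)
E
python3 -c "
from tube import *
np.set_printoptions(precision=3,suppress=True)
meas()
print('lens chk', tri((220.,240.3),(417.25,184.9)))
s=r.get_state();T=R.from_quat(s['eef_rot']).as_matrix();print('cmd axes',T, 'pred und',s['tool_pos']+.057*T[:,2])"
```

```text
top 303 axis in lens frame [ 0.011 -0.058  0.999] low end centre in lens frame [ 0.006 -0.001  0.164] high [ 0.007 -0.006  0.248]
scene 439 axis in lens frame [ 0.042 -0.076  0.997] low end centre in lens frame [0.003 0.001 0.157] high [ 0.007 -0.006  0.248]
lens chk [ 0.679 -0.159  0.065]
cmd axes [[-0.764 -0.011  0.645]
 [-0.004  1.     0.013]
 [-0.645  0.008 -0.764]] pred und [ 0.579 -0.163  0.178]
```

```bash
python3 -m pendant '[[-0.1,0.1,0.4,0,0,0],[0,0,0.5,0,0,0],[0,0,0.5,0,0,0],[0,0,0.5,0,0,0],[0,0,0.2,0,0,0]]'
python3 -m pendant '[[0,0,0,0,0,0],[0,0,0,0,0,0],[0,0,0,0,0,0],[0,0,0,0,0,0],[0,0,0,0,0,0]]'
python3 -c "
from tube import *
np.set_printoptions(precision=3,suppress=True)
fin(.1); meas()
a=optics.snapshot('top')[0];b=optics.snapshot('scene')[0]
cv2.imwrite('pics/e.png',np.hstack([cv2.resize(a[130:280,340:500],None,fx=2.5,fy=2.5,interpolation=2),cv2.resize(b[150:300,150:310],None,fx=2.5,fy=2.5,interpolation=2)]))"
```

```text
clock: 12.0
tool_pos: [0.5792, -0.1605, 0.1823]
eef_rot: [-0.004, 0.939, 0.006, 0.344]
contact_force: [0.4, -0.2, -0.1]
opening: 0.226
finger_force: 20.0
clock: 12.42
tool_pos: [0.5778, -0.1608, 0.1841]
eef_rot: [-0.004, 0.939, 0.006, 0.344]
contact_force: [0.3, -0.7, -0.2]
opening: 0.226
finger_force: 20.0
q [ 0.846  0.846 -0.903  2.308  2.486  0.635 -0.485]
[-0.033 -0.025  0.043] [ 0.001  0.001 -0.002]
top 246 axis in lens frame [ 0.003 -0.055  0.999] low end centre in lens frame [0.01  0.003 0.108] high [ 0.01  -0.002  0.196]
scene 420 axis in lens frame [ 0.035 -0.068  0.998] low end centre in lens frame [0.006 0.003 0.105] high [ 0.01  -0.003  0.196]
```

View pics/e.png

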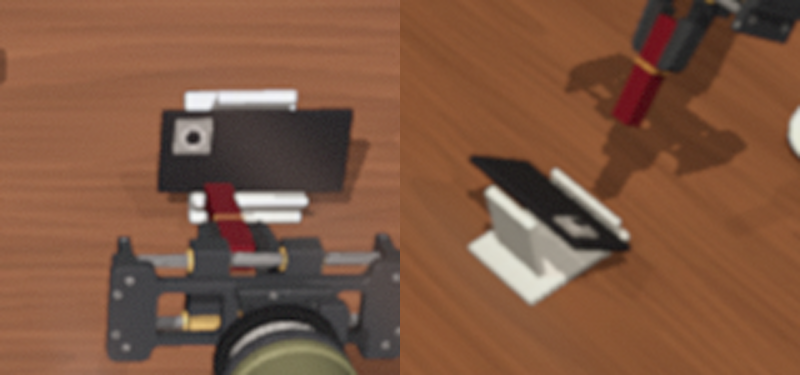

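The tube is centred in front of the lens about 10 cm out (surface readings within 1 cm of the axis), tilted about 4° and steady, so I'm handing it in.

```bash
python3 -c "
from plant import r
print(r.finish_job())"
```

```text
the job is handed in; nothing more can be done
None
```

I handed the job in at about 12.5 s with the tall tube held still in the gripper: underside about 10 cm out from the lens, centred to within about 1 cm and tilted about 4°; I saw no contact with the phone or stand and nothing else disturbed, and no verdict was returned.

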